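# Pair the remote with the garage-door opener

### The arm

A 7-joint arm with a two-finger parallel gripper is mounted at the origin on the work surface. World frame = base frame: x ahead of the robot, y to its left, z up, the work surface at z = 0. Lengths are in m, angles in rad, forces in N, time in s.
With the tool pointing down it reaches from about 0.35 to 0.9 m from the base axis. Payload 7.2 kg.
Tool frame: the origin (TCP) lies on the centre line of the jaws, within the pads' length; the fingertips stand 8 mm ahead of it and the grasp point (between the pads) lies 11 mm behind it; z points along the fingers, x is the direction in which the jaws open and shut, and the axes are right-handed (so a half turn about z gives the same grasp; the last joint's range is limited). The gripper opens to 88 mm and grips with 3 to 60 N. Pads are 20 mm wide; open, the fingers measure 115 mm over their backs; the gripper's body (75 mm by 178 mm) begins 61 mm behind the grasp point.
Start: joints at [-1.227, 0.411, -0.013, 1.596, 0.006, 1.134, -0.082], TCP at [0.25, 0.573, 0.231] pointing down, gripper open.
Joint ranges: [-2.95, 2.95], [-0.29, 1.99], [-1.47, 1.44], [0.14, 2.54], [-1.03, 4.17], [0.13, 1.85], [-2.86, 2.86]. Speed limits (rad/s): [2.39, 2.39, 3.01, 3.01, 3.14, 3.14, 3.14].

### API

Orientations are given as a unit quaternion [x, y, z, w].
In Python, from cell import arm gives the robot as it stands. The module is installed in compiled form; this text tells all that it offers.
- The arm moves only by the shell command python3 -m pendant 'ROWS' [OPENING]. ROWS is text: rows parted by semicolons, each of 6 numbers parted by spaces: the shift along the world's x, y, z in m, then the turn, a rotation vector about the world's x, y, z in units of 6 degrees (1.0 is 6 degrees). In form: tx ty tz ax ay az; .... A call has exactly 10 rows; each row is the pose to reach, as a shift and turn from the pose measured when the call began; what a row does not reach only later rows make up. A row lasts 1/12 s, in which the tool goes at most 41.7 mm and 7.16 degrees, less where a joint would pass 70% of its speed; a pose out of reach is approached as far as the arm can. A call with a gripper value outside its range is refused whole. OPENING is the opening in per cent of the stroke, from 0 (shut) to 100 (fully open), set as the call begins (- or left out, the last holds). The fingers move at their own pace and stop on an object; the grip force is fixed at half the most. Time passes only in rows, so rows that repeat a pose let the fingers close, or fill a call up. It gives the time, the measured TCP pose, the force and the opening at its end, in the units of the state.
- arm.observe(): the state, without advancing time (a new reading comes with each control period).
- arm.capture(name): name is "scene" or "side" or "wrist"; returns (picture, depth): 384x512x3 uint8, red, green, blue; 384x512 float32, m along the optical axis (not along the pixel's ray), 0 where there is no reading.
- arm.camera_info(name): a dict with "K" (3x3 intrinsics, pixels), "R" (3x3) and "t" (3): a world point X has camera coordinates R X + t. Camera axes: x right, y down, z forward; pixel columns grow to the right and rows downward; lengths in m; the calibration is good to about 2 mm. A picture is of the moment at which its call begins: read the wrist's pose just before it. camera_info takes no time and is no camera call; for the wrist camera it gives the pose at the moment of the call.
- arm.sign_off(): hands the job in, once; it reports no verdict.
The state is a dict: "clock": time; "joint_positions": joint angles; "qvel": joint speeds; "joint_torque": joint torques, N m; "tcp_pos": TCP position; "tcp_rot": TCP orientation; "wrist_force": force on the tool from outside, world axes, zero at the start; "ft_torque": the same for the moment, N m; "grip_width": finger opening in m.
Only numpy, scipy, OpenCV 4.12 (cv2) and the standard library are available. Lean on these libraries where they do the work, as an engineer would, in place of code of your own. Each camera call takes 0.05 s, during which the arm holds its last target.

### The job

Pair the hand remote with the garage-door opener on the bench: with a fingertip, reach into the well of the yellow button and hold that button fully down for at least two seconds, let it come back up, then press the blue key of the remote fully down for a moment and let it go. Do not press the red button, leave the remote lying where it is without lifting or shoving it, and leave everything else on the bench alone.

Things in the scene. Friction and masses are not known exactly. Their poses are not given: they have to be found in the camera images.
- opener: garage-door opener head lying on the bench, control panel up, fixed: grey box 240 mm (its x) by 280 mm (its y) by 110 mm high; origin under its centre on the bench, z up. A white lamp lens (4 mm proud) lies on the +x half of the panel; the two wells lie on the -x half, their centres 30 mm to -x of the middle and 60 mm to +y and -y of it
- learn_mouth (a point): centre of the mouth of the learn well, level with the black rim, 112 mm above the bench (2 mm proud of the panel). The well is a square shaft, 46 mm by 46 mm inside, 30 mm deep, walls parallel to the opener's x and y axes; black walls, white floor, with the yellow learn button in the middle of the floor. The yellow and the red well may change places from run to run
- learn_top (a point): centre of the top face of the yellow learn button: flat round cap 22 mm across, 22 mm below the well's mouth when up; moves down with the button
- learn (a joint): travel of the yellow learn button straight down, m: 0 up, 0.005 at its stop; spring from about 1.4 N at the start to 5 N at the stop, comes back up by itself; counts as pressed from 0.004
- erase_mouth (a point): centre of the mouth of the erase well, level with the black rim, 112 mm above the bench (2 mm proud of the panel). The well is a square shaft, 46 mm by 46 mm inside, 30 mm deep, walls parallel to the opener's x and y axes; black walls, white floor, with the red erase button in the middle of the floor. The yellow and the red well may change places from run to run
- erase_top (a point): centre of the top face of the red erase button: flat round cap 22 mm across, 22 mm below the well's mouth when up; moves down with the button
- erase (a joint): travel of the red erase button straight down, m: 0 up, 0.005 at its stop; same spring as the yellow one; must not be pressed (0.002 is too far)
- remote: loose black hand remote, 80 mm (its x) by 46 mm (its y) by 18 mm high, about 0.12 kg, lying flat on the bench; origin under its centre, z up
- key_top (a point): centre of the top face of the remote's blue key: flat round cap 22 mm across, 10 mm to +x of the remote's middle, standing 5 mm above the remote (23 mm above the bench); moves down with the key
- key (a joint): travel of the remote's blue key straight down, m: 0 up, 0.004 at its stop; spring from about 1.4 N at the start to 4.2 N at the stop, comes back up by itself; counts as pressed from 0.003
- screwdriver: loose screwdriver, green handle, 190 mm long, lying on the bench between opener and remote; bystander
- jar: loose screw-top glass jar with steel lid, 60 mm across, 65 mm high; bystander, origin under its centre
- tape: loose roll of blue tape, 100 mm across, 48 mm high, lying flat; bystander, origin under its centre
- spray: loose green spray can with a paper band, 64 mm across, 170 mm high, standing; bystander, origin under its centre
- wrench: loose steel wrench, 180 mm long, lying on the bench on the robot's side of the remote; bystander
- mug: loose blue mug, 80 mm across, 90 mm high; bystander, origin under its centre
- hammer: loose hammer, 280 mm long, lying on the left of the bench; bystander

How it is judged:
By the outcome, as a careful person would: the job done as asked, in the order asked, and still so for the second after the job is handed in, with the robot touching nothing.
It also fails if it takes over 58 s, if anything falls off the work surface, if the arm or the gripper's body presses on something with over 40 N, if the wrist force passes 120 N, or if a joint passes its speed limit or range.

## Working session

There is one attempt and no reset: what is moved stays moved. The work goes in short steps, Python scripts to look and compute and a shell command to move; the robot and the scene stay as the last step left them, time stands still between calls to the robot, and variables do not carry over. Pictures are saved under pics/ and viewed, and the job is handed in when it is done.

```bash
mkdir -p pics
python3 - <<'E'
from cell import arm
import cv2,numpy as np
s=arm.observe();print(s)
for n in("scene","side","wrist"):
    i=arm.camera_info(n)
    p,d=arm.capture(n);cv2.imwrite(f"pics/{n}0.png",p[:,:,::-1]);np.savez(f"pics/{n}0.npz",p=p,d=d,**i)
    print(n,i["K"][0,0],(-i["R"].T@i["t"]).round(3),i["R"][2].round(2))
E
```

```text
{'clock': 0.0, 'joint_positions': array([-1.2272147 ,  0.41190118, -0.01268525,  1.59706986,  0.00560272,
        1.13432034, -0.08221178]), 'qvel': array([ 0.00145595, -0.00030944,  0.00168864,  0.00181102, -0.00183571,
       -0.00093413,  0.00057422]), 'joint_torque': array([-7.62374366e-04, -5.87953019e+01,  6.41627591e-01, -2.91083443e+01,
       -5.38199174e-02,  1.82518142e-02,  1.51823619e-04]), 'tcp_pos': array([0.24999971, 0.5722575 , 0.22979787]), 'tcp_rot': array([ 8.36735091e-01,  5.47607246e-01, -6.57593697e-04,  5.09028102e-04]), 'wrist_force': array([-0.63471644, -0.77051981,  0.08216935]), 'ft_torque': array([-0.06816419,  0.0082961 ,  0.00761662]), 'grip_width': 0.08765721817116447}
scene 481.85192553545846 [1.382 0.647 1.021] [-0.63 -0.4  -0.67]
side 423.88622134933587 [-0.361 -0.848  0.885] [ 0.6   0.61 -0.52]
wrist 292.3832761666547 [0.175 0.607 0.384] [ 0.27 -0.12 -0.95]
```

View pics/scene0.png

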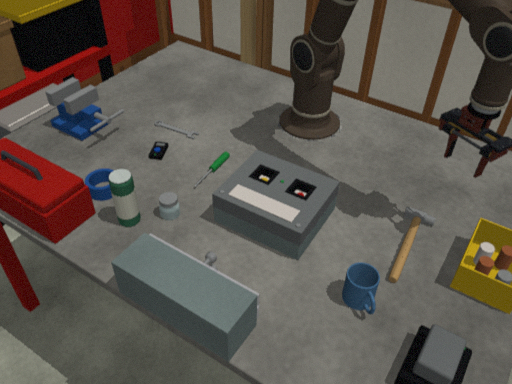

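View pics/side0.png

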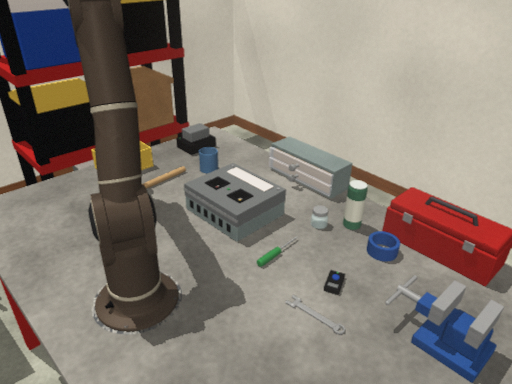

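View pics/wrist0.png

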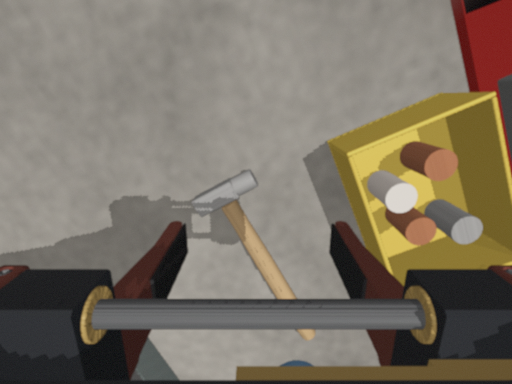

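The scene view shows the opener with the yellow button at about (264,178) and the red one at about (299,193). The remote is at (158,150) there, and at (335,281) in the side view. In the wrist view there is only the hammer and a yellow bin. Next I'll measure these.

```bash
cat > h.py <<'E'
import numpy as np,cv2
def ray(i,u,v,z):
    R,t=i["R"],i["t"];c=-R.T@t
    d=R.T@np.linalg.inv(i["K"])@np.array([u,v,1.]);return c+d*(z-c[2])/d[2]
def blobs(p,box,f,mn=4):
    x0,y0,x1,y1=box;h=cv2.cvtColor(p,cv2.COLOR_RGB2HSV)[y0:y1,x0:x1].astype(int)
    m=f(h[...,0],h[...,1],h[...,2]).astype(np.uint8)
    n,l,s,c=cv2.connectedComponentsWithStats(m)
    return [(c[k]+[x0,y0],s[k,4],s[k,:4]+[x0,y0,0,0]) for k in range(1,n) if s[k,4]>=mn]
yel=lambda h,s,v:(h>18)&(h<36)&(s>110)&(v>90)
red=lambda h,s,v:((h<8)|(h>172))&(s>130)&(v>60)
blu=lambda h,s,v:(h>100)&(h<128)&(s>130)&(v>60)
E
python3 - <<'E'
from h import *
for n,ob,rb in(("scene",(210,150,340,250),(140,135,180,165)),("side",(180,160,290,235),(315,265,355,295))):
    i=np.load(f"pics/{n}0.npz");p=i["p"]
    for nm,f,b,z in(("yel",yel,ob,.09),("red",red,ob,.09),("key",blu,rb,.023)):
        for c,a,bb in blobs(p,b,f): print(n,nm,c.round(1),a,bb,ray(i,*c,z).round(4))
    # rims: dark blobs in opener ; remote: dark blob
    dark=lambda h,s,v:v<45
    for c,a,bb in blobs(p,ob,dark,20): print(n,"dark",c.round(1),a,bb,ray(i,*c,.112).round(4))
    for c,a,bb in blobs(p,rb,dark,20): print(n,"rem",c.round(1),a,bb,ray(i,*c,.01).round(4))
    x0,y0,x1,y1=ob
    cv2.imwrite(f"pics/{n}_ob.png",cv2.resize(p[y0:y1,x0:x1,::-1],None,fx=5,fy=5,interpolation=2))
    x0,y0,x1,y1=rb
    cv2.imwrite(f"pics/{n}_rm.png",cv2.resize(p[y0:y1,x0:x1,::-1],None,fx=10,fy=10,interpolation=2))
E
```

```text
scene yel [264.6 178.9] 15 [262 178   6   3] [0.4615 0.0935 0.09  ]
scene red [300.6 194.1] 15 [298 193   6   4] [0.4589 0.2137 0.09  ]
scene key [157. 149.] 31 [154 147   7   5] [ 0.4709 -0.3294  0.023 ]
scene dark [263.8 173.5] 266 [249 165  30  19] [0.4642 0.0917 0.112 ]
scene dark [300.5 188.3] 293 [286 179  30  21] [0.4598 0.212  0.112 ]
scene rem [158.1 151.9] 161 [149 142  19  18] [ 0.4689 -0.3281  0.01  ]
side yel [239.5 199.5] 4 [239 199   2   2] [0.4675 0.0953 0.09  ]
side key [335.4 276.5] 39 [332 274   8   6] [ 0.4684 -0.334   0.023 ]
side dark [216.8 182.6] 135 [206 178  23  11] [0.4589 0.2099 0.112 ]
side dark [239.7 195.3] 156 [228 190  24  13] [0.4629 0.0893 0.112 ]
side rem [334. 283.] 190 [324 271  20  23] [ 0.4551 -0.3409  0.01  ]
```

View pics/scene_ob.png

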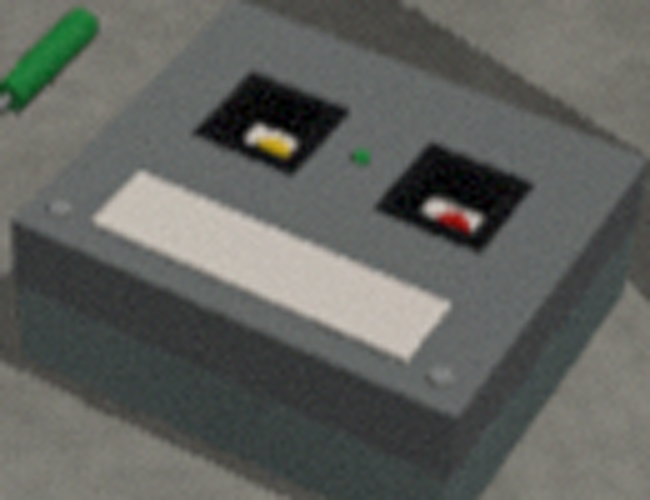

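View pics/side_rm.png

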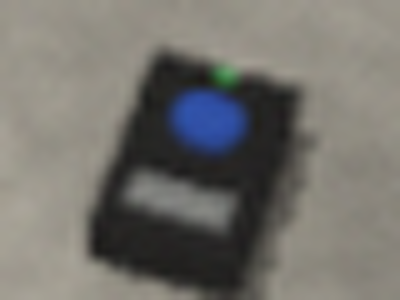

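```bash
python3 -m pendant '0.006 -0.014 0.005 0 0 0.2; 0.018 -0.04 0.01 0 0 0.5; 0.03 -0.068 0.015 0 0 0.8; 0.043 -0.096 0.02 0 0 1.1; 0.056 -0.125 0.02 0 0 1.4; 0.069 -0.154 0.02 0 0 1.7; 0.082 -0.183 0.02 0 0 2.0; 0.095 -0.212 0.02 0 0 2.3; 0.108 -0.241 0.02 0 0 2.6; 0.12 -0.27 0.02 0 0 2.9' 0
```

```text
clock: 0.98
tcp_pos: [0.3705, 0.3008, 0.25]
tcp_rot: [0.744, 0.668, -0.0, 0.0]
wrist_force: [0.7, 0.5, 0.1]
grip_width: 0.0248
```

Run:
```python
from h import *
i=np.load("pics/scene0.npz")
P=[(255,70),(350,107),(293,175),(193,133)];Q=[(433,143),(533,185),(480,251),(376,210)]
for C in(P,Q):
    w=np.array([ray(i,210+(a-2)/5,150+(b-2)/5,.112)[:2] for a,b in C]);print(w.round(4).tolist(),w.mean(0).round(4))
```

```text
[[0.4311, 0.0592], [0.4283, 0.1238], [0.4982, 0.1282], [0.4999, 0.0609]] [0.4644 0.093 ]
[[0.4288, 0.1802], [0.4284, 0.2453], [0.4933, 0.2468], [0.4969, 0.1823]] [0.4618 0.2137]
```

```bash
python3 -m pendant '0.013 -0.029 0 0 0 0.2; 0.026 -0.058 0 0 0 0.4; 0.039 -0.087 0 0 0 0.6; 0.052 -0.116 0 0 0 0.8; 0.065 -0.145 0 0 0 1.0; 0.078 -0.174 0 0 0 1.2; 0.088 -0.196 0 0 0 1.27; 0.093 -0.208 0 0 0 1.27; 0.093 -0.208 0 0 0 1.27; 0.093 -0.208 0 0 0 1.27' 0
python3 - <<'E'
from cell import arm
import cv2,numpy as np
for n in("wrist","side"):
    i=arm.camera_info(n)
    p,d=arm.capture(n);cv2.imwrite(f"pics/{n}1.png",p[:,:,::-1]);np.savez(f"pics/{n}1.npz",p=p,d=d,**i)
print(arm.observe()["tcp_pos"],arm.observe()["grip_width"])
E
```

```text
clock: 1.82
tcp_pos: [0.4633, 0.0925, 0.2498]
tcp_rot: [0.698, 0.716, -0.001, 0.0]
wrist_force: [-0.2, -0.8, 0.3]
grip_width: 0.0005
[0.46293408 0.09391732 0.24978514] 0.0002294129663820643
```

View pics/wrist1.png

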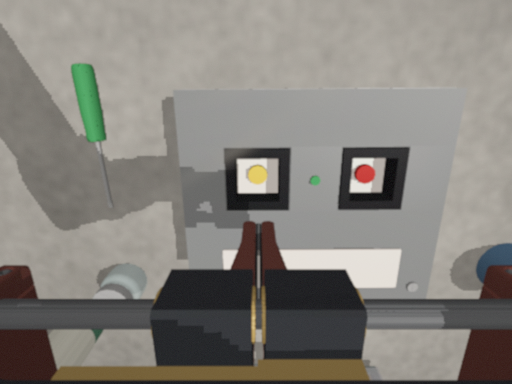

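The wrist view shows the yellow button at (258,175), the red button at (365,174), and the closed fingers lined up with the yellow well.

Run:
```python
from h import *
i=np.load("pics/wrist1.npz");p=i["p"];ob=(205,135,420,220)
print((-i["R"].T@i["t"]).round(3))
for nm,f in(("yel",yel),("red",red)):
    for c,a,bb in blobs(p,ob,f,20): print(nm,c.round(1),a,bb,ray(i,*c,.09).round(4))
h=cv2.cvtColor(p,cv2.COLOR_RGB2HSV)
m=np.zeros(h.shape[:2],np.uint8);m[140:215,215:415]=(h[140:215,215:415,2]<50)
cs,_=cv2.findContours(m,cv2.RETR_EXTERNAL,cv2.CHAIN_APPROX_NONE)
for c in cs:
    if cv2.contourArea(c)<800: continue
    r=cv2.minAreaRect(c);b=cv2.boxPoints(r);w=np.array([ray(i,*q,.112)[:2] for q in b]);print(r,w.round(4).tolist(),w.mean(0).round(4))
```

```text
[0.381 0.092 0.404]
yel [257.1 174. ] 258 [248 165  19  19] [0.4635 0.0924 0.09  ]
red [364.4 173.3] 270 [355 165  20  18] [0.4595 0.2112 0.09  ]
((371.7991943359375, 181.20901489257812), (62.46966552734375, 59.119842529296875), 5.19442892074585) [[0.4928, 0.1798], [0.4295, 0.1784], [0.4336, 0.2418], [0.4975, 0.2473]] [0.4634 0.2118]
((257.0, 179.0), (60.0, 62.0), 90.0) [[0.4326, 0.0605], [0.431, 0.1228], [0.4956, 0.1264], [0.4973, 0.0601]] [0.4641 0.0925]
```

```bash
python3 -m pendant '0 -0.001 -0.015 0 0 0; 0 -0.001 -0.035 0 0 0; 0 -0.001 -0.055 0 0 0; 0 -0.001 -0.075 0 0 0; 0 -0.001 -0.095 0 0 0; 0 -0.001 -0.11 0 0 0; 0 -0.001 -0.12 0 0 0; 0 -0.001 -0.13 0 0 0; 0 -0.001 -0.135 0 0 0; 0 -0.001 -0.135 0 0 0' 0
python3 - <<'E'
from cell import arm
import cv2,numpy as np
i=arm.camera_info("wrist");p,d=arm.capture("wrist");cv2.imwrite("pics/wrist2.png",p[:,:,::-1])
s=arm.observe();print(s["tcp_pos"],s["tcp_rot"],s["wrist_force"])
E
```

```text
clock: 2.75
tcp_pos: [0.4625, 0.0933, 0.1141]
tcp_rot: [0.697, 0.717, -0.001, -0.0]
wrist_force: [-0.2, -1.0, 0.5]
grip_width: 0.0003
[0.46290183 0.0932032  0.11474616] [ 6.97125290e-01  7.16949054e-01 -6.16214441e-04  7.35460101e-05] [-0.30044204 -0.14236039 -0.25287228]
```

View pics/wrist2.png

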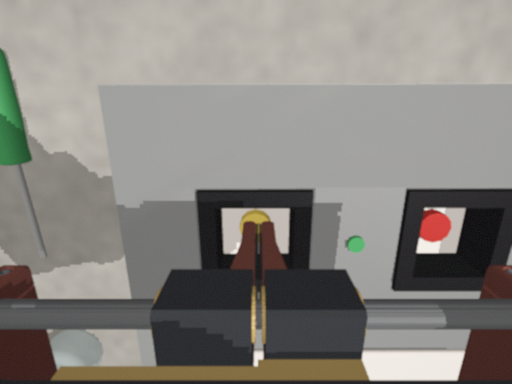

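The fingertips are inside the yellow well's mouth, directly over the button at (256,222). Next I press.

```bash
python3 -m pendant '0 0 -0.004 0 0 0; 0 0 -0.008 0 0 0; 0 0 -0.012 0 0 0; 0 0 -0.015 0 0 0; 0 0 -0.017 0 0 0; 0 0 -0.018 0 0 0; 0 0 -0.019 0 0 0; 0 0 -0.02 0 0 0; 0 0 -0.021 0 0 0; 0 0 -0.021 0 0 0' 0
python3 - <<'E'
from cell import arm
s=arm.observe();print(s["tcp_pos"],s["wrist_force"])
E
```

```text
clock: 3.63
tcp_pos: [0.4629, 0.0932, 0.0938]
tcp_rot: [0.697, 0.717, -0.001, 0.0]
wrist_force: [-1.8, -0.5, 5.0]
grip_width: 0.0005
[0.46290154 0.09318052 0.09380109] [-1.78318306 -0.54079875  4.95294409]
```

```bash
python3 -m pendant '0 0 -0.0005 0 0 0; 0 0 -0.001 0 0 0; 0 0 -0.0015 0 0 0; 0 0 -0.0015 0 0 0; 0 0 -0.0015 0 0 0; 0 0 -0.0015 0 0 0; 0 0 -0.0015 0 0 0; 0 0 -0.0015 0 0 0; 0 0 -0.0015 0 0 0; 0 0 -0.0015 0 0 0' 0
```

```text
clock: 4.47
tcp_pos: [0.4629, 0.0932, 0.0932]
tcp_rot: [0.697, 0.717, -0.0, -0.0]
wrist_force: [-5.7, -0.5, 15.1]
grip_width: 0.0004
```

The force went past the 5 N stop spring to 15 N, so the button is at its stop. Now I hold it there.

```bash
python3 -m pendant '0 0 -0.0008 0 0 0; 0 0 -0.0008 0 0 0; 0 0 -0.0008 0 0 0; 0 0 -0.0008 0 0 0; 0 0 -0.0008 0 0 0; 0 0 -0.0008 0 0 0; 0 0 -0.0008 0 0 0; 0 0 -0.0008 0 0 0; 0 0 -0.0008 0 0 0; 0 0 -0.0008 0 0 0' 0
```

```text
clock: 5.3
tcp_pos: [0.4629, 0.0932, 0.0932]
tcp_rot: [0.697, 0.717, -0.0, -0.0]
wrist_force: [-4.5, -0.5, 15.1]
grip_width: 0.0009
```

```bash
python3 -m pendant '0 0 -0.0008 0 0 0; 0 0 -0.0008 0 0 0; 0 0 -0.0008 0 0 0; 0 0 -0.0008 0 0 0; 0 0 -0.0008 0 0 0; 0 0 -0.0008 0 0 0; 0 0 -0.0008 0 0 0; 0 0 -0.0008 0 0 0; 0 0 -0.0008 0 0 0; 0 0 -0.0008 0 0 0' 0
```

```text
clock: 6.13
tcp_pos: [0.4629, 0.0932, 0.0932]
tcp_rot: [0.697, 0.717, 0.0, -0.0]
wrist_force: [-4.9, -1.2, 15.2]
grip_width: 0.0005
```

```bash
python3 -m pendant '0 0 -0.0008 0 0 0; 0 0 -0.0008 0 0 0; 0 0 -0.0008 0 0 0; 0 0 -0.0008 0 0 0; 0 0 -0.0008 0 0 0; 0 0 -0.0008 0 0 0; 0 0 -0.0008 0 0 0; 0 0 -0.0008 0 0 0; 0 0 -0.0008 0 0 0; 0 0 -0.0008 0 0 0' 0
```

```text
clock: 6.97
tcp_pos: [0.4629, 0.0932, 0.0932]
tcp_rot: [0.697, 0.717, 0.0, -0.0]
wrist_force: [-5.3, -2.6, 14.8]
grip_width: 0.001
```

```bash
python3 -m pendant '0 0 -0.0008 0 0 0; 0 0 -0.0008 0 0 0; 0 0 -0.0008 0 0 0; 0 0 -0.0008 0 0 0; 0 0 -0.0008 0 0 0; 0 0 -0.0008 0 0 0; 0 0 -0.0008 0 0 0; 0 0 -0.0008 0 0 0; 0 0 -0.0008 0 0 0; 0 0 -0.0008 0 0 0' 0
```

```text
clock: 7.8
tcp_pos: [0.4629, 0.0932, 0.0932]
tcp_rot: [0.697, 0.717, 0.0, -0.0]
wrist_force: [-5.3, -1.2, 13.4]
grip_width: 0.0
```

Held for over 3 s at the stop. Now I rise straight up by 157 mm.

```bash
python3 -m pendant '0 0 0.004 0 0 0; 0 0 0.012 0 0 0; 0 0 0.024 0 0 0; 0 0 0.04 0 0 0; 0 0 0.06 0 0 0; 0 0 0.08 0 0 0; 0 0 0.1 0 0 0; 0 0 0.12 0 0 0; 0 0 0.14 0 0 0; 0 0 0.15 0 0 0' 0
python3 - <<'E'
from cell import arm
from h import *
for n in("wrist","scene"):
    i=arm.camera_info(n);p,d=arm.capture(n);cv2.imwrite(f"pics/{n}3.png",p[:,:,::-1]);np.savez(f"pics/{n}3.npz",p=p,d=d,**i)
i=np.load("pics/wrist3.npz");p=i["p"]
for c,a,bb in blobs(p,(205,130,420,230),yel,20): print(c,a,ray(i,*c,.09), i["d"][int(c[1]),int(c[0])])
i0=np.load("pics/wrist1.npz");print(i0["d"][174,257],(-i["R"].T@i["t"])[2],(-i0["R"].T@i0["t"])[2])
E
```

```text
clock: 8.63
tcp_pos: [0.4638, 0.0933, 0.2457]
tcp_rot: [0.697, 0.717, 0.002, 0.0]
wrist_force: [1.0, -0.2, 0.1]
grip_width: 0.0004
[256.06319703 174.12267658] 269 [0.46355439 0.09255136 0.09      ] 0.3187316
0.32391748 0.39965786818959953 0.4040863458415257
```

View pics/wrist3.png

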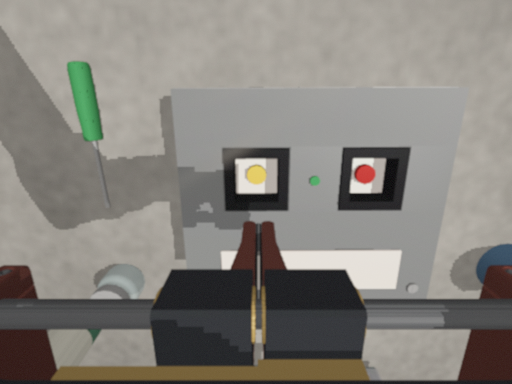

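The yellow button is back up (wrist pixel (256,174), at the same depth as before) and the red one is untouched. Next I move over to the remote, keeping the same height.

```bash
python3 -m pendant '0 -0.012 0 0 0 0; 0.001 -0.036 0 0 0 0; 0.001 -0.064 0 0 0 0; 0.002 -0.094 0 0 0 0; 0.002 -0.124 0 0 0 0; 0.003 -0.154 0 0 0 0; 0.003 -0.184 0 0 0 0; 0.004 -0.214 0 0 0 0; 0.004 -0.244 0 0 0 0; 0.004 -0.264 0 0 0 0' 0; python3 -m pendant '0 -0.02 0 0 0 0; 0 -0.045 0 0 0 0; 0.001 -0.07 0 0 0 0; 0.001 -0.095 0 0 0 0; 0.001 -0.12 0 0 0 0; 0.002 -0.14 0 0 0 0; 0.002 -0.155 0 0 0 0; 0.002 -0.16 0 0 0 0; 0.002 -0.16 0 0 0 0; 0.002 -0.16 0 0 0 0' 0
python3 - <<'E'
from cell import arm
from h import *
n="wrist";i=arm.camera_info(n);p,d=arm.capture(n);cv2.imwrite(f"pics/{n}4.png",p[:,:,::-1]);np.savez(f"pics/{n}4.npz",p=p,d=d,**i)
print(arm.observe()["tcp_pos"])
for c,a,bb in blobs(p,(100,40,400,300),blu,20): print(c,a,bb,ray(i,*c,.023))
# other objects: scene depth cloud near remote
j=np.load("pics/scene3.npz");K,R,t=j["K"],j["R"],j["t"];v,u=np.mgrid[:384,:512];z=j["d"]
X=(np.stack([(u-K[0,2])/K[0,0]*z,(v-K[1,2])/K[1,1]*z,z],-1)-t)@R
m=(z>0)&(X[...,2]>.035)&(abs(X[...,0]-.47)<.2)&(abs(X[...,1]+.33)<.22)
for q in np.unique(np.c_[X[m][:,:2].round(2)*1,(X[m][:,2]*20).round()/20],axis=0)[::6]:print(q,end=' ')
E
```

```text
clock: 9.57
tcp_pos: [0.4662, -0.1743, 0.2434]
tcp_rot: [0.698, 0.716, 0.001, -0.0]
wrist_force: [-0.7, -0.2, -0.1]
grip_width: 0.0007
clock: 10.4
tcp_pos: [0.4676, -0.334, 0.2424]
tcp_rot: [0.699, 0.716, 0.001, -0.001]
wrist_force: [-0.4, 0.3, 0.7]
grip_width: 0.0006
[ 0.46795054 -0.33340907  0.24268725]
[258.70750988 163.84980237] 253 [250 155  18  18] [ 0.46955652 -0.33152604  0.023     ]
[ 0.43 -0.52  0.1 ] [ 0.46 -0.52  0.1 ] [ 0.48 -0.51  0.1 ] [ 0.5  -0.53  0.1 ] [ 0.51 -0.52  0.1 ] [ 0.53 -0.51  0.1 ] [ 0.56 -0.51  0.1 ] [ 0.64 -0.11  0.05] [ 0.65 -0.11  0.05] [ 0.66 -0.13  0.05] [ 0.67 -0.36  0.05]
```

View pics/wrist4.png

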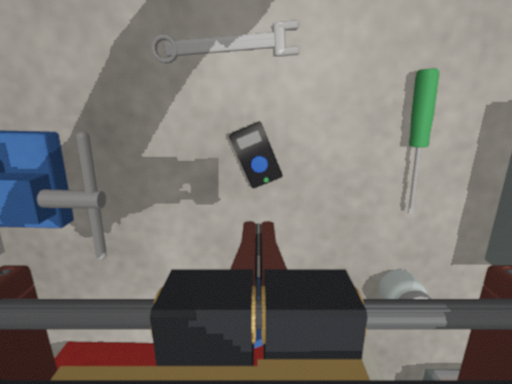

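The wrist view shows the blue key at (259,164), with the wrench, screwdriver and vise well clear of it. Next I descend to just above the key.

```bash
python3 -m pendant '0.001 0.001 -0.015 0 0 0; 0.0015 0.002 -0.04 0 0 0; 0.0015 0.002 -0.065 0 0 0; 0.0015 0.002 -0.09 0 0 0; 0.0015 0.002 -0.115 0 0 0; 0.0015 0.002 -0.14 0 0 0; 0.0015 0.002 -0.165 0 0 0; 0.0015 0.002 -0.185 0 0 0; 0.0015 0.002 -0.197 0 0 0; 0.0015 0.002 -0.197 0 0 0' 0
python3 - <<'E'
from cell import arm
from h import *
n="wrist";i=arm.camera_info(n);p,d=arm.capture(n);cv2.imwrite(f"pics/{n}5.png",p[:,:,::-1])
s=arm.observe();print(s["tcp_pos"],s["tcp_rot"],s["wrist_force"])
for c,a,bb in blobs(p,(100,40,400,300),blu,20): print(c,a,bb,ray(i,*c,.023))
E
```

```text
clock: 11.28
tcp_pos: [0.4685, -0.3293, 0.0434]
tcp_rot: [0.698, 0.716, 0.0, -0.003]
wrist_force: [-0.1, 0.8, 0.9]
grip_width: 0.0005
[ 0.46912464 -0.33026375  0.04498493] [ 6.97799402e-01  7.16290518e-01  6.50514549e-04 -1.86154486e-03] [-0.00798195 -0.17150533  1.04717968]
[250.02777778 220.75925926] 324 [236 212  32  26] [ 0.46353522 -0.33330234  0.023     ]
```

View pics/wrist5.png

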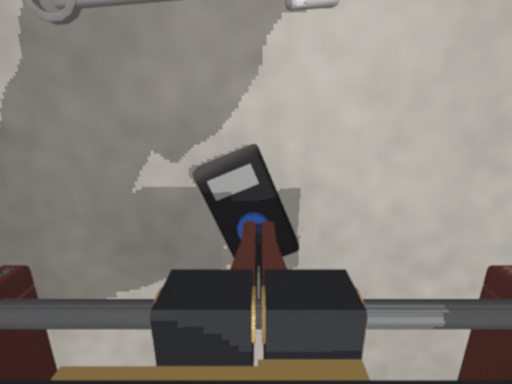

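The tip is over the key, whose visible span is columns 236–268, about 1.5 mm to one side. I correct that and press gently.

```bash
python3 -m pendant '0 -0.0015 0 0 0 0; 0 -0.0015 -0.004 0 0 0; 0 -0.0015 -0.008 0 0 0; 0 -0.0015 -0.011 0 0 0; 0 -0.0015 -0.013 0 0 0; 0 -0.0015 -0.0145 0 0 0; 0 -0.0015 -0.0155 0 0 0; 0 -0.0015 -0.0165 0 0 0; 0 -0.0015 -0.0175 0 0 0; 0 -0.0015 -0.0175 0 0 0' 0
```

```text
clock: 12.17
tcp_pos: [0.4692, -0.3317, 0.0276]
tcp_rot: [0.698, 0.716, 0.001, -0.002]
wrist_force: [-0.5, 0.8, 4.2]
grip_width: 0.0006
```

```bash
python3 -m pendant '0 0 -0.0003 0 0 0; 0 0 -0.0006 0 0 0; 0 0 -0.0009 0 0 0; 0 0 -0.0011 0 0 0; 0 0 -0.0011 0 0 0; 0 0 -0.0011 0 0 0; 0 0 -0.0011 0 0 0; 0 0 -0.0011 0 0 0; 0 0 -0.0011 0 0 0; 0 0 -0.0011 0 0 0' 0
```

```text
clock: 13.0
tcp_pos: [0.4692, -0.3317, 0.0273]
tcp_rot: [0.698, 0.716, 0.001, -0.002]
wrist_force: [-3.2, 3.1, 12.2]
grip_width: 0.0011
```

The key is at its stop (12 N, against a 4.2 N spring). Now I release it straight up.

```bash
python3 -m pendant '0 0 0.0003 0 0 0; 0 0 0.001 0 0 0; 0 0 0.003 0 0 0; 0 0 0.008 0 0 0; 0 0 0.018 0 0 0; 0 0 0.035 0 0 0; 0 0 0.06 0 0 0; 0 0 0.09 0 0 0; 0 0 0.12 0 0 0; 0 0 0.15 0 0 0' 0; python3 -m pendant '0 0 0.02 0 0 0; 0 0 0.04 0 0 0; 0 0 0.06 0 0 0; 0 0 0.065 0 0 0; 0 0 0.065 0 0 0; 0 0 0.065 0 0 0; 0 0 0.065 0 0 0; 0 0 0.065 0 0 0; 0 0 0.065 0 0 0; 0 0 0.065 0 0 0' 0
python3 - <<'E'
from cell import arm
from h import *
n="wrist";i=arm.camera_info(n);p,d=arm.capture(n);cv2.imwrite(f"pics/{n}6.png",p[:,:,::-1])
print(arm.observe()["tcp_pos"])
for c,a,bb in blobs(p,(100,40,400,300),blu,20): print(c,a,bb,ray(i,*c,.023), d[int(c[1]),int(c[0])])
i=np.load("pics/wrist4.npz");print(i["d"][164,259])
p,d=arm.capture("side");i=arm.camera_info("side")
for c,a,bb in blobs(p,(315,265,355,295),blu): print(c,a,ray(i,*c,.023))
cv2.imwrite("pics/side6.png",p[:,:,::-1])
E
```

```text
clock: 13.83
tcp_pos: [0.4688, -0.3319, 0.1792]
tcp_rot: [0.698, 0.716, 0.001, -0.002]
wrist_force: [0.8, -1.1, -0.6]
grip_width: 0.0004
clock: 14.67
tcp_pos: [0.4686, -0.3318, 0.2435]
tcp_rot: [0.698, 0.716, 0.001, -0.002]
wrist_force: [0.3, 0.1, 0.1]
grip_width: -0.0
[ 0.46860385 -0.33185062  0.24368292]
[256.76771654 163.27952756] 254 [248 155  18  18] [ 0.46963097 -0.33151248  0.023     ] 0.38345993
0.3814832
[335.41025641 276.46153846] 39 [ 0.46836273 -0.33398629  0.023     ]
```

View pics/wrist6.png

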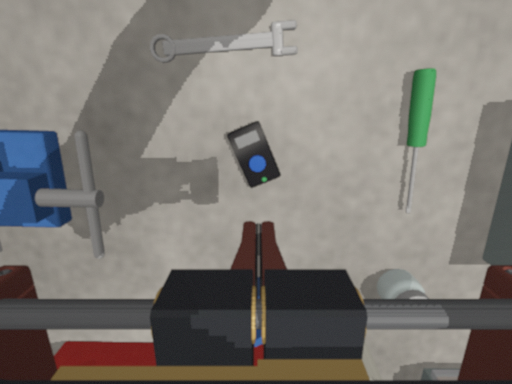

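View pics/side6.png

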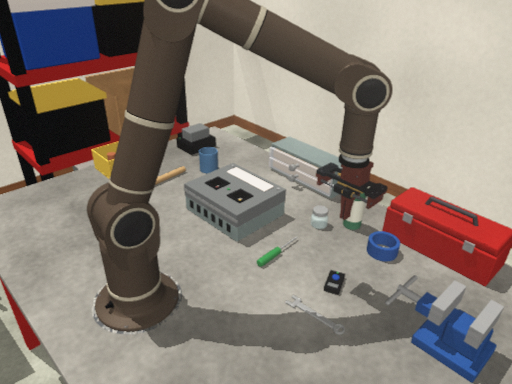

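The remote hasn't moved: the key is at (0.4696, -0.3315) both before and after the press. The key is back up, the arm is clear, and the other objects look unmoved.

```bash
python3 -c "
from cell import arm
print(arm.sign_off())"
```

```text
the job is handed in; nothing more can be done
None
```

The pairing sequence is done and handed in at about 15 s on the robot clock; the sign-off reports no verdict.

- **Yellow button:** With the closed fingertips in its well, I pressed it onto its stop at about 15 N and held it there for over 3 s. I then rose straight out, and the wrist picture showed it back up.
- **Blue key:** I pressed it onto its stop at about 12 N for roughly half a second, then let it go straight up. Its depth reading in the wrist picture shows it back up.
- **Remote:** The wrist camera puts the key at (0.4696, -0.3315) both before and after the press, within about 0.1 mm. The side view shows it at the same pixel position, so the remote did not move.
- **Everything else:** The fingers never went near the red button's well. The other objects look unmoved in the side and wrist pictures, though I didn't measure them one by one.

The two cameras disagree by about 2–3 mm on the key's absolute position, about what the calibration allows. No check failed.

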